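Find the stamped crate and push it over the dispatch line

ROBOT

A 6-joint arm with a two-finger parallel gripper is mounted at the origin on a cart in front of the work surface, level with it; the furniture and walls round the work are solid. World frame = base frame: x ahead of the robot, y to its left, z up, the work surface at z = 0. Lengths are in mm, angles in rad, forces in N, time in s.
With the tool pointing down it reaches from about 400 to 925 mm from the base axis. Payload 12.5 kg.
Tool frame: the origin (TCP) lies on the mounting face of the last link; the fingertips stand 190 mm ahead of it and the grasp point (between the pads) lies 171 mm ahead of it (env.grasp_offset is the distance from the TCP to the grasp point, in mm); z points along the fingers, y is the direction in which the jaws open and shut (so a half turn about z gives the same grasp; the last joint's range is limited). The gripper opens to 95 mm and grips with 3 to 60 N. Pads are 20 mm wide; open, the fingers measure 119 mm over their backs; the gripper's body (75 mm by 180 mm) begins 59 mm behind the grasp point.
Start: joints at [1.085, 0.491, 1.559, -0, 1.092, -0.106], TCP at [231.686, 580.471, 404.761] pointing down, gripper open.
Joint ranges: [-3.1, 3.1], [-0.84, 2.19], [0.05, 2.79], [-1.13, 4.28], [0.06, 2.93], [-2.69, 2.69]. Speed limits (rad/s): [2.22, 2.22, 2.79, 3.14, 3.14, 3.14].

INTERFACE

Orientations are given as [roll, pitch, yaw] about the fixed x, y, z axes, in that order (R = Rz(yaw) Ry(pitch) Rx(roll)).
In Python, from cell import env, viewer gives the robot as it stands.
- The arm moves only by the tool play_rows, never from a script. Its argument "increments" is a list of rows, each an object of numbers: "dx", "dy", "dz": the shift along the tool's x, y, z in mm; "rx", "ry", "rz": the turn, a rotation vector about the tool's x, y, z in units of 6 degrees (1.0 is 6 degrees). A call has 1 to 8 rows; each row is the pose to reach, as a shift and turn from the pose measured when the call began, along the tool's axes at that moment; what a row does not reach only later rows make up. A row lasts 1/12 s, in which the tool goes at most 41.7 mm and 7.16 degrees, less where a joint would pass 70% of its speed; a pose out of reach is approached as far as the arm can. A call with a gripper value outside its range is refused whole. "fingers" is the opening, from 0 (shut) to 1 (fully open), set as the call begins (left out, the last holds). The fingers move at their own pace and stop on an object; the grip force is fixed at half the most. Time passes only in rows, so rows that repeat a pose let the fingers close. It gives the time, the measured TCP pose, the force and the opening at its end, in the units of the state.
- env.state(): the state, without advancing time (a new reading comes with each control period).
- viewer.read_camera(name): name is "scene" or "side" or "wrist"; returns a dict with "image" (384x512x3 uint8, red, green, blue), "fx", "fy", "cx", "cy" (pixels), "rvec" (rotation vector, rad) and "tvec" (3), from world to camera coordinates, as OpenCV has them. Camera axes: x right, y down, z forward; pixel columns grow to the right and rows downward; lengths in mm; the calibration is good to about 2 mm. The wrist camera is an equidistant fisheye: a pixel r from the principal point sees the ray r / f radians off the axis. A picture is of the moment at which its call begins. There is no depth.
- env.job_done(): hands the job in, once; it reports no verdict.
The state is a dict: "t": time; "joints": joint angles; "qvel": joint speeds; "tau": joint torques, N m; "eef_pos": TCP position; "tcp_rot": TCP orientation; "ft_force": force on the tool from outside, world axes, zero at the start; "moment": the same for the moment, N m; "opening": opening from 0.0 (shut) to 1.0 (fully open).
Only numpy, scipy, OpenCV 4.12 (cv2) and the standard library are available. Lean on these libraries where they do the work, as an engineer would, in place of code of your own. Each camera call takes 0.05 s, during which the arm holds its last target.

TASK

Without gripping or lifting anything, tip both wooden crates over backwards, away from you, so that each lies on its back with its underside showing; one has a green stamp there. Only when both are down, push the stamped crate straight ahead until all of it is past the yellow line, still lying on its back, and do not push the plain one past the line. Leave the other things on the table undisturbed.

Things in the scene. Friction and masses are not known exactly. Their poses are not given: they have to be found in the camera images.
- crate_stamped: closed slatted wooden crate, 70 mm deep (x), 100 wide (y), 120 high, 0.35 to 0.65 kg, evenly heavy; both look alike until tipped. Origin: centre of underside. At the start x points to its back, away from the robot, y left, z up; lying on its back, z points away from the robot and the origin is 35 mm up. This one has a green stamp underneath: ring 60 mm across with a bar.
- crate_plain: closed slatted wooden crate, 70 mm deep (x), 100 wide (y), 120 high, 0.35 to 0.65 kg, evenly heavy; both look alike until tipped. Origin: centre of underside. At the start x points to its back, away from the robot, y left, z up; lying on its back, z points away from the robot and the origin is 35 mm up. This one has a bare wooden underside.
- crate_stamped_front (a point): middle of this crate's bottom front edge (35 mm toward the robot from the crate's origin at the start); it is at the top, 70 mm high, once the crate lies on its back
- crate_stamped_back (a point): middle of this crate's bottom back edge (35 mm from the origin), about which it tips; it stays on the table. Pushed forward close below its top edge, best rising with the face as it turns, the crate tips rather than slides; past about 30 degrees it falls over by itself onto its back
- crate_plain_front (a point): middle of this crate's bottom front edge (35 mm toward the robot from the crate's origin at the start); it is at the top, 70 mm high, once the crate lies on its back
- crate_plain_back (a point): middle of this crate's bottom back edge (35 mm from the origin), about which it tips; it stays on the table. Pushed forward close below its top edge, best rising with the face as it turns, the crate tips rather than slides; past about 30 degrees it falls over by itself onto its back
- crate_stamped_left (a point): middle of the bottom left edge of the stamped crate, 50 mm to the left of its origin
- crate_stamped_right (a point): middle of the bottom right edge of the stamped crate, 50 mm to the right of its origin
- dispatch_line: the dispatch line: flat yellow strip on the table, 20 mm wide, 840 mm long, running left to right; too thin to feel. Origin: middle of the strip; its x points across it, away from the robot, y along it to the left
- tape_roll: paper tape roll lying flat, 100 mm across, 34 mm high; bystander, not to be disturbed. Origin: centre of its underside
- jar: white jar with blue screw lid, 50 mm across, 62 mm high; bystander, not to be disturbed. Origin: centre of its underside
- clay_block: grey block of clay, 92 x 125 x 57 mm; bystander, not to be disturbed. Origin: centre of its underside
- clay_lump: grey lump of clay, 79 x 82 x 86 mm; bystander, not to be disturbed. Origin: centre of its underside
- brush: flat brush with a wooden handle lying on the table, 212 x 44 x 14 mm, long in its x; bystander, not to be disturbed. Origin: centre of its underside
- plaster_key: small plaster cone, 30 mm across, 19 mm high; bystander, not to be disturbed. Origin: centre of its underside
Mind the look-alikes: they are no part of the job. What is shaped like the crate_plain but blue is not meant.

How it is judged (in metres and radians):
On the way, in this order (a step that is already met when the one before it is completed fails the run):
1. one crate lies on its back (((angle between crate_stamped's own z axis and vertical between 1.45 and 1.7 rad and height (world z) of crate_stamped_front above 0.055 m and height (world z) of crate_stamped_back below 0.012 m) or (angle between crate_plain's own z axis and vertical between 1.45 and 1.7 rad and height (world z) of crate_plain_front above 0.055 m and height (world z) of crate_plain_back below 0.012 m))), for 0.2 s.
2. both crates lie on their backs (angle between crate_stamped's own z axis and vertical between 1.45 and 1.7 rad and height (world z) of each of crate_stamped_front, crate_plain_front above 0.055 m and height (world z) of each of crate_stamped_back, crate_plain_back below 0.012 m and angle between crate_plain's own z axis and vertical between 1.45 and 1.7 rad), for 0.2 s.
3. the stamped crate is wholly past the dispatch line (x of each of crate_stamped_left, crate_stamped_right in the frame of dispatch_line above 0 m), for 0.2 s.
At the end, for the whole second after the job is handed in: Both crates lie at rest on their backs on the table (within about 7 degrees), undersides facing the robot; the underside of the stamped crate, its nearest part, is past the middle of the yellow line at both edges, and the centre of the plain crate's underside is not past it (all of step 2 and all of step 3 and x of crate_plain in the frame of dispatch_line below 0 m and linear speed of each of crate_stamped, crate_plain below 0.02 m/s); the robot touches nothing.
It fails at once if the stamped crate is lifted, or tipped any other way than backwards (its bottom back edge leaves the table by 25 mm) (height (world z) of crate_stamped_back above 0.025 m).
It fails at once if the plain crate is lifted, or tipped any other way than backwards (its bottom back edge leaves the table by 25 mm) (height (world z) of crate_plain_back above 0.025 m).
It fails at once if a bystander is disturbed (moved more than 30 mm) (distance of any of tape_roll, jar, clay_block, clay_lump, brush, plaster_key from where it was at the start of the episode above 0.03 m).
It also fails if it takes over 72 s, if anything falls off the work surface, if the arm or the gripper's body presses on something with over 40 N, if the wrist force passes 120 N, or if a joint passes its speed limit or range.

## Working session

There is one attempt and no reset: what is moved stays moved. The work goes in short steps, Python scripts to look and compute and a tool call to move; the robot and the scene stay as the last step left them, time stands still between calls to the robot, and variables do not carry over. Pictures are saved under pics/ and viewed, and the job is handed in when it is done.

Besides the shell and the picture viewer there is one more tool, called after ">>>" in YAML: its name, and indented under it one key for each argument. play_rows: Moves the arm, as the interface text tells. Its arguments: {"type":"object","properties":{"increments":{"type":"array","items":{"type":"object","properties":{"dx":{"type":"number"},"dy":{"type":"number"},"dz":{"type":"number"},"rx":{"type":"number"},"ry":{"type":"number"},"rz":{"type":"number"}}}},"fingers":{"type":"number"}},"required":["increments"]}

```bash
ls; mkdir -p pics
cat > h.py <<'E'
import numpy as np, cv2
from cell import env, viewer
def cam(n,save=None):
    c=viewer.read_camera(n)
    if save: cv2.imwrite('pics/'+save,c['image'][:,:,::-1])
    return c
def ray(c,u,v):
    R=cv2.Rodrigues(np.array(c['rvec'],float))[0]; t=np.array(c['tvec'],float).ravel()
    d=R.T@np.array([(u-c['cx'])/c['fx'],(v-c['cy'])/c['fy'],1]); return -R.T@t,d
def onz(c,u,v,z):
    o,d=ray(c,u,v); return o+d*(z-o[2])/d[2]
def proj(c,p):
    R=cv2.Rodrigues(np.array(c['rvec'],float))[0]; t=np.array(c['tvec'],float).ravel()
    q=R@np.array(p,float)+t; return c['fx']*q[0]/q[2]+c['cx'],c['fy']*q[1]/q[2]+c['cy']
E
python3 - <<'E'
from h import *
for n in('scene','side'):
    c=cam(n,n+'0.png'); print(n,ray(c,256,192),c['fx'])
cam('wrist','wrist0.png')
print(env.state())
E
```

```text
pics
scene (array([ -192.04519698, -1011.05703569,   812.57799339]), array([ 0.48231742,  0.69816726, -0.52914874])) 414.3975001736088
side (array([  -5.6120661 , 1586.87210133,  816.17597061]), array([ 0.30390729, -0.86324945, -0.40335261])) 483.9973263447769
{'t': 0.15, 'joints': array([ 1.08539579e+00,  4.91377057e-01,  1.55930802e+00, -1.73244343e-05,
        1.09174027e+00, -1.05593548e-01]), 'qvel': array([ 1.27635015e-03, -8.22842821e-04, -2.54599415e-03,  1.05638639e-04,
        3.92959877e-05, -1.78109315e-03]), 'tau': array([ 2.37896529e-03, -6.12898850e+01, -2.58283639e+01,  6.93321065e-02,
        4.73144744e-02, -3.19638673e-05]), 'eef_pos': array([231.67527269, 580.44244393, 404.32378698]), 'tcp_rot': array([-3.14076297e+00, -7.24823808e-05,  2.76179363e+00]), 'ft_force': array([ 1.14967656, -0.13603105, -0.24437236]), 'moment': array([-0.02924144,  0.03732687,  0.01291078]), 'opening': 0.9987181086643775}
```

View pics/scene0.png

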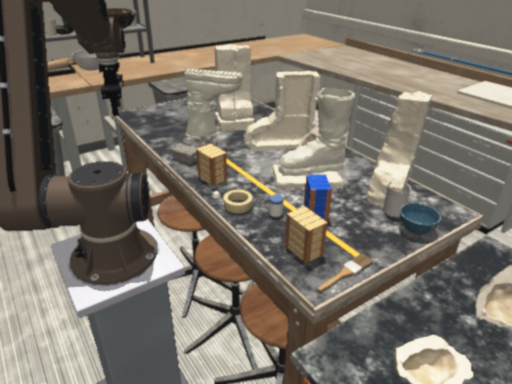

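View pics/side0.png

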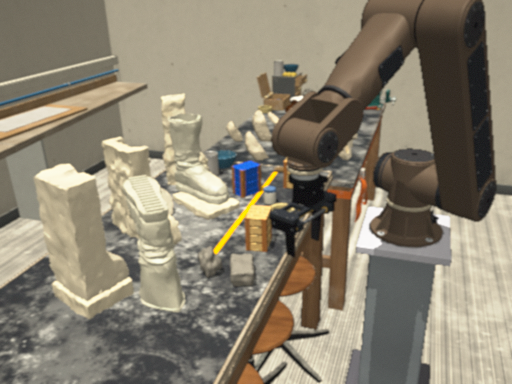

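View pics/wrist0.png

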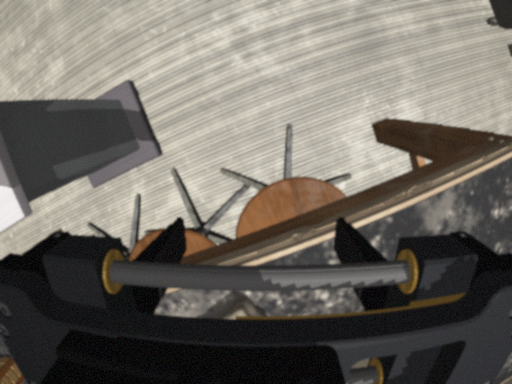

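The scene view shows two wooden crates: A, the left one, at about (212,165), and B, the right one, at about (306,235). The blue look-alike is at (317,195). I'll enlarge this to confirm and get corner pixels.

Run:
```python
import cv2
a=cv2.imread('pics/scene0.png')
cv2.imwrite('pics/cA.png',cv2.resize(a[125:225,165:285],None,fx=6,fy=6,interpolation=2)[:600,:720])
cv2.imwrite('pics/cB.png',cv2.resize(a[165:290,265:385],None,fx=4.8,fy=4.8,interpolation=2))
b=cv2.imread('pics/side0.png')
cv2.imwrite('pics/cS.png',cv2.resize(b[150:290,185:335],None,fx=4.2,fy=4.2,interpolation=2))
```

```text
(no output)
```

View pics/cA.png

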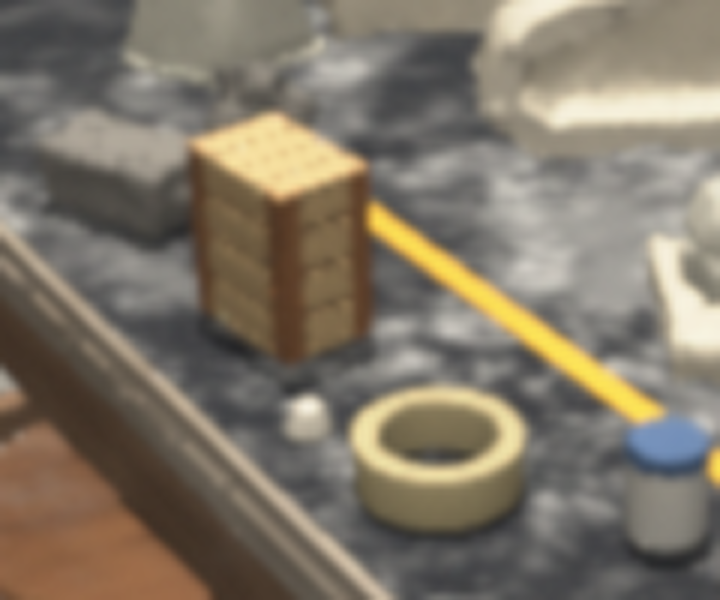

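View pics/cB.png

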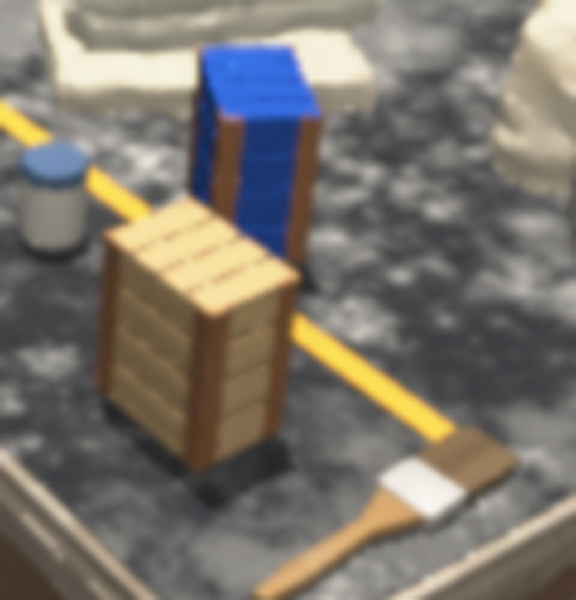

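View pics/cS.png

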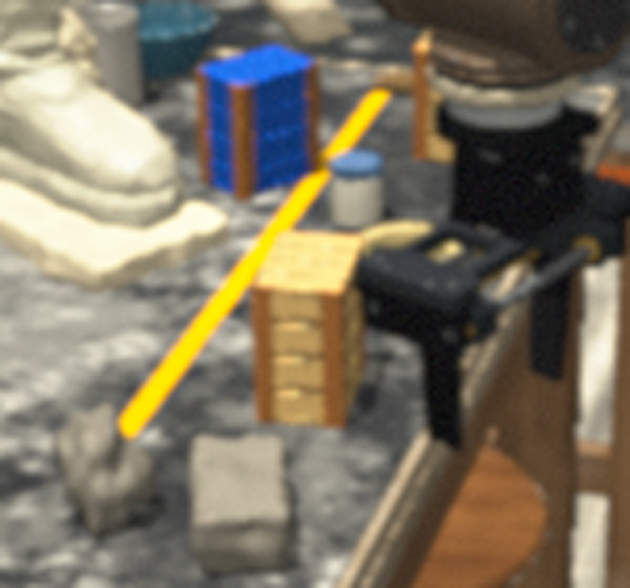

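Both wooden crates stand on the near side of the yellow strip. Only the blue crate, which isn't meant, stands past it. Next I'll measure the crates' top corners (z=120) and the other objects.

```bash
cat > m.py <<'E'
from h import *
c=cam('scene'); s=cam('side')
def A(u,v): return 165+u/6-.4,125+v/6-.4
def B(u,v): return 265+u/4.8-.4,165+v/4.8-.4
def S(u,v): return 185+u/4.2-.4,150+v/4.2-.4
def show(n,c,f,pts,z): print(n,[tuple(onz(c,*f(*p),z)[:2].round(0)) for p in pts])
show('A top fl bl br fr',c,A,[(192,147),(280,113),(367,163),(278,197)],120)
show('A bot fl fr br',c,A,[(203,310),(287,360),(370,330)],0)
show('A top side fl,bl,br,fr',s,S,[(347,295),(254,288),(285,233),(363,237)],120)
show('A bot side bl fl',s,S,[(260,420),(340,425)],0)
show('B top fl bl br fr',c,B,[(105,237),(185,198),(298,272),(205,314)],120)
show('B bot fl fr br',c,B,[(102,390),(195,468),(280,432)],0)
show('line scene',c,A,[(372,215),(640,405)],0)
show('line sceneB',c,B,[(5,115),(120,200),(300,325),(445,430)],0)
show('line side',s,S,[(130,428),(380,98)],0)
show('tape topellipse l r t b',c,A,[(350,435),(527,435),(437,385),(437,488)],34)
show('key base',c,A,[(305,435)],5)
show('jar lid c',c,A,[(668,445)],62)
show('jar base',c,B,[(55,245)],0)
show('block side top corners',s,S,[(190,440),(285,435),(290,505),(195,510)],57)
show('lump side',s,S,[(60,440),(160,450),(105,530),(95,405)],20)
show('blue top',c,B,[(203,46),(292,46),(322,118),(218,118)],120)
show('blue bot',c,B,[(300,270)],0)
show('brush',c,B,[(260,593),(515,465),(470,430),(375,490),(435,525)],7)
show('sculpt base',c,B,[(60,105),(370,75),(300,105)],0)
E
python3 m.py
```

```text
A top fl bl br fr [(np.float64(423.0), np.float64(278.0)), (np.float64(494.0), np.float64(292.0)), (np.float64(504.0), np.float64(199.0)), (np.float64(435.0), np.float64(189.0))]
A bot fl fr br [(np.float64(424.0), np.float64(281.0)), (np.float64(439.0), np.float64(196.0)), (np.float64(503.0), np.float64(199.0))]
A top side fl,bl,br,fr [(np.float64(415.0), np.float64(293.0)), (np.float64(486.0), np.float64(302.0)), (np.float64(495.0), np.float64(203.0)), (np.float64(433.0), np.float64(193.0))]
A bot side bl fl [(np.float64(487.0), np.float64(294.0)), (np.float64(425.0), np.float64(284.0))]
B top fl bl br fr [(np.float64(446.0), np.float64(-246.0)), (np.float64(514.0), np.float64(-240.0)), (np.float64(519.0), np.float64(-337.0)), (np.float64(447.0), np.float64(-338.0))]
B bot fl fr br [(np.float64(450.0), np.float64(-247.0)), (np.float64(452.0), np.float64(-337.0)), (np.float64(518.0), np.float64(-340.0))]
line scene [(np.float64(586.0), np.float64(337.0)), (np.float64(596.0), np.float64(30.0))]
line sceneB [(np.float64(593.0), np.float64(62.0)), (np.float64(594.0), np.float64(-82.0))
[... 732 characters left out ...]
t64(397.0)), (np.float64(532.0), np.float64(389.0)), (np.float64(528.0), np.float64(499.0)), (np.float64(606.0), np.float64(341.0))]
blue top [(np.float64(649.0), np.float64(-97.0)), (np.float64(702.0), np.float64(-131.0)), (np.float64(652.0), np.float64(-216.0)), (np.float64(594.0), np.float64(-178.0))]
blue bot [(np.float64(645.0), np.float64(-219.0))]
brush [(np.float64(410.0), np.float64(-443.0)), (np.float64(610.0), np.float64(-448.0)), (np.float64(611.0), np.float64(-410.0)), (np.float64(523.0), np.float64(-417.0)), (np.float64(531.0), np.float64(-458.0))]
sculpt base [(np.float64(638.0), np.float64(50.0)), (np.float64(878.0), np.float64(-49.0)), (np.float64(798.0), np.float64(-54.0))]
```

```bash
cat > g.py <<'E'
import sys
from h import *
from scipy.spatial.transform import Rotation as Ro
# usage: x y z alpha_deg  -> increments
def inc(x,y,z,al):
    s=env.state(); R=Ro.from_euler('xyz',s['tcp_rot']); T=Ro.from_euler('xyz',[np.pi,0,np.pi+np.radians(al)])
    d=R.inv().apply(np.array([x,y,z])-s['eef_pos']); r=np.degrees((R.inv()*T).as_rotvec())/6
    print('t',round(s['t'],2),'pos',s['eef_pos'].round(1),'F',s['ft_force'].round(1),'d',d.round(1),'r',r.round(2),'op',round(s['opening'],2))
if __name__=='__main__': inc(*map(float,sys.argv[1:5]))
E
python3 g.py 382 231 340 8.5
```

```text
t 0.25 pos [231.7 580.5 404.5] F [-0.4 -0.2  0.2] d [-269.2 -268.8   64.6] r [-0.   -0.   -5.04] op 1.0
```

>>> play_rows:
  increments:
    - {"dx": -27,"dy": -27,"dz": 5,"rz": -0.5}
    - {"dx": -54,"dy": -54,"dz": 10,"rz": -1}
    - {"dx": -81,"dy": -81,"dz": 16,"rz": -1.5}
    - {"dx": -108,"dy": -108,"dz": 22,"rz": -2}
    - {"dx": -135,"dy": -135,"dz": 30,"rz": -2.5}
    - {"dx": -162,"dy": -162,"dz": 38,"rz": -3}
    - {"dx": -189,"dy": -189,"dz": 44,"rz": -3.5}
    - {"dx": -215,"dy": -215,"dz": 50,"rz": -4}
  fingers: 0.5

```text
invalid input
```

```bash
python3 g.py 382 231 298 8.5
```

```text
t 0.25 pos [231.7 580.5 404.5] F [-0.4 -0.2  0.2] d [-269.2 -268.8  106.6] r [-0.   -0.   -5.04] op 1.0
```

>>> play_rows:
  increments:
    - {"dx": -27,"dy": -27,"dz": 5,"rx": 0,"ry": 0,"rz": -0.5}
    - {"dx": -54,"dy": -54,"dz": 10,"rx": 0,"ry": 0,"rz": -1}
  fingers: 0.5

```text
t: 0.42
eef_pos: [261.4, 510.1, 393.9]
tcp_rot: [-3.141, -0.0, 2.871]
ft_force: [1.5, 0.0, 0.7]
opening: 0.91
```

All six fields are required.

>>> play_rows:
  increments:
    - {"dx": -27,"dy": -27,"dz": 6,"rx": 0,"ry": 0,"rz": -0.5}
    - {"dx": -54,"dy": -54,"dz": 12,"rx": 0,"ry": 0,"rz": -1}
    - {"dx": -81,"dy": -81,"dz": 18,"rx": 0,"ry": 0,"rz": -1.5}
    - {"dx": -108,"dy": -108,"dz": 24,"rx": 0,"ry": 0,"rz": -2}
    - {"dx": -135,"dy": -135,"dz": 30,"rx": 0,"ry": 0,"rz": -2.5}
    - {"dx": -162,"dy": -162,"dz": 40,"rx": 0,"ry": 0,"rz": -3.2}
    - {"dx": -180,"dy": -180,"dz": 44,"rx": 0,"ry": 0,"rz": -3.8}
  fingers: 0.5

```text
t: 1.0
eef_pos: [387.6, 286.1, 349.2]
tcp_rot: [-3.141, -0.001, -3.011]
ft_force: [-0.2, 0.5, -1.3]
opening: 0.507
```

```bash
python3 g.py 382 231 298 8.5
```

```text
t 1.0 pos [387.6 286.1 349.2] F [-0.2  0.5 -1.3] d [ 12.7 -53.8  51.3] r [-0.01 -0.01 -0.17] op 0.51
```

>>> play_rows:
  increments:
    - {"dx": 6,"dy": -20,"dz": 10,"rx": 0,"ry": 0,"rz": -0.1}
    - {"dx": 12,"dy": -40,"dz": 25,"rx": 0,"ry": 0,"rz": -0.17}
    - {"dx": 12.7,"dy": -53.8,"dz": 40,"rx": 0,"ry": 0,"rz": -0.17}
    - {"dx": 12.7,"dy": -53.8,"dz": 51,"rx": 0,"ry": 0,"rz": -0.17}
    - {"dx": 12.7,"dy": -53.8,"dz": 51,"rx": 0,"ry": 0,"rz": -0.17}

```text
t: 1.42
eef_pos: [381.9, 230.3, 296.9]
tcp_rot: [-3.14, -0.003, -2.995]
ft_force: [-0.2, -0.0, 0.3]
opening: 0.498
```

```bash
python3 - <<'E'
from h import *
a=cam('scene')['image'];b=cam('side')['image']
o=np.hstack([cv2.resize(a[110:230,150:290],(400,343)),cv2.resize(b[150:290,185:335],(368,343))])
cv2.imwrite('pics/p1.png',o[:,:,::-1])
E
python3 g.py 382 231 298 8.5
```

```text
t 1.52 pos [382.2 231.2 298.4] F [ 0.9  0.3 -0. ] d [ 0.2 -0.2  0.4] r [-0.01 -0.01 -0.  ] op 0.5
```

View pics/p1.png

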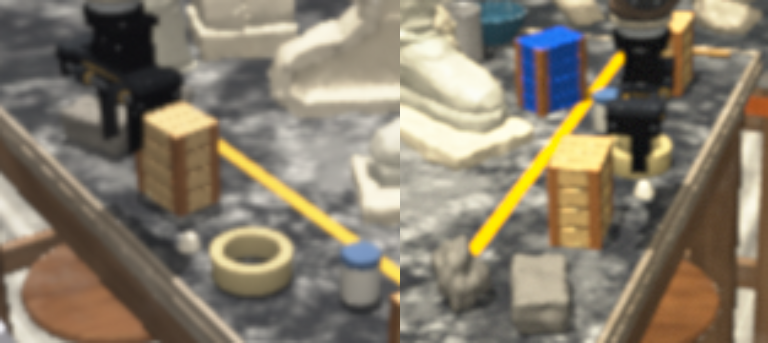

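>>> play_rows:
  increments:
    - {"dx": -15,"dy": 0,"dz": 0,"rx": 0,"ry": 0,"rz": 0}
    - {"dx": -28,"dy": 0,"dz": 0,"rx": 0,"ry": 0,"rz": 0}
    - {"dx": -35,"dy": 0,"dz": 0,"rx": 0,"ry": 0,"rz": 0}
    - {"dx": -41,"dy": 0,"dz": -2,"rx": 0,"ry": 0,"rz": 0}
    - {"dx": -47,"dy": 0,"dz": -5,"rx": 0,"ry": 0,"rz": 0}
    - {"dx": -53,"dy": 0,"dz": -9,"rx": 0,"ry": 0,"rz": 0}

```text
t: 2.02
eef_pos: [434.7, 239.2, 307.7]
tcp_rot: [-3.141, -0.002, -2.993]
ft_force: [-0.9, 0.2, -1.1]
opening: 0.498
```

```bash
python3 - <<'E'
from h import *
a=cam('scene')['image'];b=cam('side')['image']
o=np.hstack([cv2.resize(a[110:230,150:290],(400,343)),cv2.resize(b[150:290,185:335],(368,343))])
cv2.imwrite('pics/p2.png',o[:,:,::-1])
E
python3 g.py 382 231 298 8.5
```

```text
t 2.12 pos [435.3 239.2 308.1] F [-1.3  0.3 -0.1] d [53.9 -0.3 10.1] r [-0.01  0.   -0.  ] op 0.5
```

View pics/p2.png

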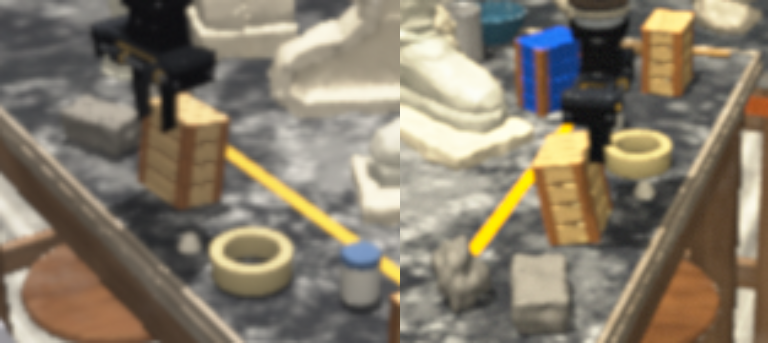

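The crate is tipping about its back edge without sliding, so I'll continue.

>>> play_rows:
  increments:
    - {"dx": -7,"dy": 0,"dz": -3,"rx": 0,"ry": 0,"rz": 0}
    - {"dx": -14,"dy": 0,"dz": -6,"rx": 0,"ry": 0,"rz": 0}
    - {"dx": -21,"dy": 0,"dz": -8,"rx": 0,"ry": 0,"rz": 0}
    - {"dx": -28,"dy": 0,"dz": -10,"rx": 0,"ry": 0,"rz": 0}
    - {"dx": -35,"dy": 0,"dz": -11,"rx": 0,"ry": 0,"rz": 0}
    - {"dx": -42,"dy": 0,"dz": -12,"rx": 0,"ry": 0,"rz": 0}
    - {"dx": -48,"dy": 0,"dz": -12,"rx": 0,"ry": 0,"rz": 0}
    - {"dx": -48,"dy": 0,"dz": -14,"rx": 0,"ry": 0,"rz": 0}

```text
t: 2.78
eef_pos: [483.8, 246.4, 321.8]
tcp_rot: [-3.141, 0.001, -2.994]
ft_force: [0.5, -0.1, -0.1]
opening: 0.501
```

```bash
python3 - <<'E'
from h import *
a=cam('scene')['image'];b=cam('side')['image']
o=np.hstack([cv2.resize(a[110:230,150:290],(400,343)),cv2.resize(b[150:290,185:335],(368,343))])
cv2.imwrite('pics/p3.png',o[:,:,::-1])
E
python3 g.py 382 231 298 8.5
```

```text
t 2.88 pos [482.9 246.3 322.2] F [-0.3 -0.1 -0. ] d [102.   -0.2  24.1] r [-0.    0.   -0.01] op 0.5
```

View pics/p3.png

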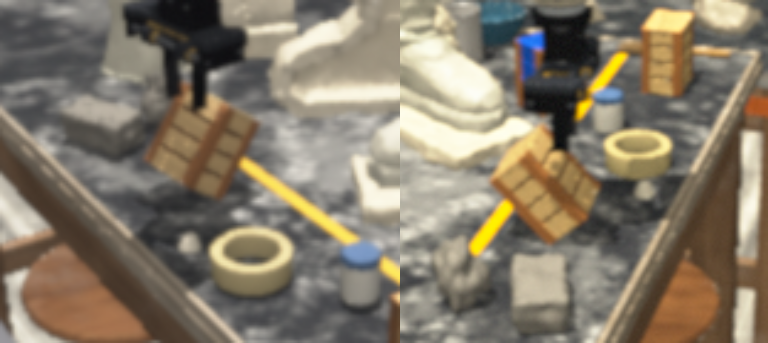

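>>> play_rows:
  increments:
    - {"dx": 2,"dy": 0,"dz": -8,"rx": 0,"ry": 0,"rz": 0}
    - {"dx": 8,"dy": 0,"dz": -16,"rx": 0,"ry": 0,"rz": 0}
    - {"dx": 18,"dy": 0,"dz": -20,"rx": 0,"ry": 0,"rz": 0}
    - {"dx": 30,"dy": 0,"dz": -22,"rx": 0,"ry": 0,"rz": 0}
    - {"dx": 40,"dy": -10,"dz": -24,"rx": 0,"ry": 0,"rz": 0}
    - {"dx": 45,"dy": -25,"dz": -24,"rx": 0,"ry": 0,"rz": 0.3}
    - {"dx": 45,"dy": -50,"dz": -24,"rx": 0,"ry": 0,"rz": 0.6}
    - {"dx": 45,"dy": -80,"dz": -24,"rx": 0,"ry": 0,"rz": 1.1}

```text
t: 3.55
eef_pos: [448.4, 160.4, 346.6]
tcp_rot: [-3.141, 0.001, -3.108]
ft_force: [0.9, -0.4, -0.2]
opening: 0.503
```

```bash
python3 - <<'E'
from h import *
a=cam('scene','sc4.png')['image'];b=cam('side','si4.png')['image']
o=np.hstack([cv2.resize(a[110:230,150:290],(400,343)),cv2.resize(b[150:290,185:335],(368,343))])
cv2.imwrite('pics/p4.png',o[:,:,::-1])
E
python3 g.py 430 -160 345 1.5
```

```text
t 3.65 pos [449.2 158.2 346.6] F [-0.7  0.4  0.5] d [  28.3 -317.5    1.8] r [-0.01  0.    0.02] op 0.5
```

View pics/p4.png

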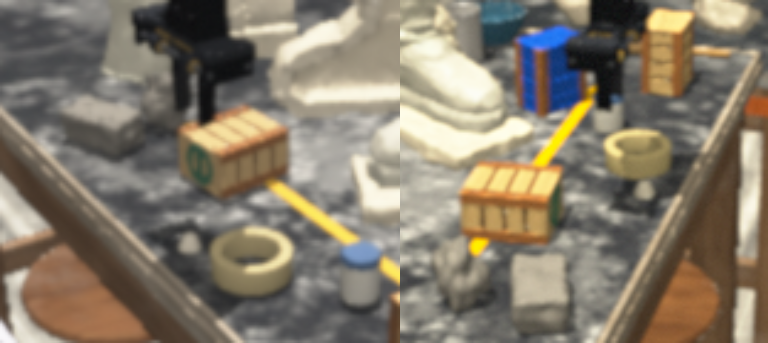

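Crate A is down on its back, and the green stamp shows on its underside. It's the stamped crate. Before moving on to B, I'll measure B from the side view.

Run:
```python
import cv2
b=cv2.imread('pics/si4.png')
cv2.imwrite('pics/cB2.png',cv2.resize(b[145:205,260:335],None,fx=8,fy=8,interpolation=2))
```

```text
(no output)
```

View pics/cB2.png

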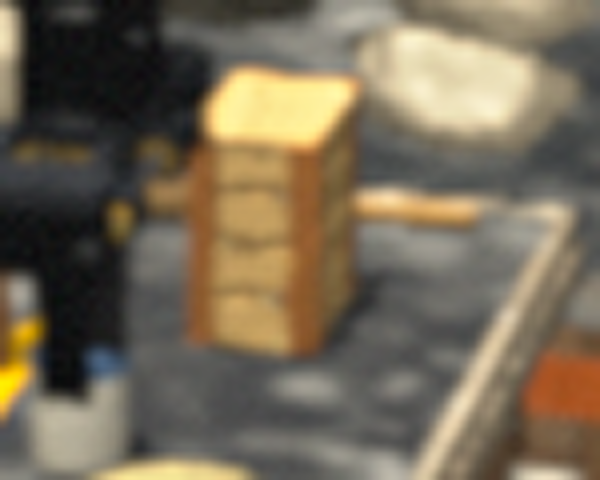

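>>> play_rows:
  increments:
    - {"dx": 5,"dy": -40,"dz": 0,"rx": 0,"ry": 0,"rz": 0}
    - {"dx": 10,"dy": -80,"dz": 0,"rx": 0,"ry": 0,"rz": 0}
    - {"dx": 15,"dy": -120,"dz": 0,"rx": 0,"ry": 0,"rz": 0}
    - {"dx": 20,"dy": -160,"dz": 0,"rx": 0,"ry": 0,"rz": 0}
    - {"dx": 23,"dy": -200,"dz": 0,"rx": 0,"ry": 0,"rz": 0}
    - {"dx": 25,"dy": -240,"dz": 0,"rx": 0,"ry": 0,"rz": 0}
    - {"dx": 28,"dy": -280,"dz": 0,"rx": 0,"ry": 0,"rz": 0}
    - {"dx": 30,"dy": -318,"dz": 0,"rx": 0,"ry": 0,"rz": 0}

```text
t: 4.32
eef_pos: [427.2, -161.6, 347.2]
tcp_rot: [-3.141, 0.001, -3.112]
ft_force: [1.3, 1.5, 1.4]
opening: 0.501
```

```bash
python3 - <<'E'
from h import *
s=cam('side')
f=lambda u,v:(260+u/8-.4,145+v/8-.4)
print([onz(s,*f(*p),120)[:2].round() for p in [(325,148),(207,138),(242,70),(358,78)]])
print([onz(s,*f(*p),0)[:2].round() for p in [(192,342),(310,355)]])
E
python3 g.py 400 -288 298 1.5
```

```text
[array([ 439., -232.]), array([ 502., -230.]), array([ 512., -337.]), array([ 449., -341.])]
[array([ 512., -239.]), array([ 447., -240.])]
t 4.37 pos [ 427.9 -166.4  347.3] F [ 2.2 -3.5  0.2] d [  31.3 -120.6   49.5] r [-0.03  0.02  0.01] op 0.5
```

>>> play_rows:
  increments:
    - {"dx": 12,"dy": -30,"dz": 0,"rx": 0,"ry": 0,"rz": 0}
    - {"dx": 25,"dy": -60,"dz": 5,"rx": 0,"ry": 0,"rz": 0}
    - {"dx": 31,"dy": -95,"dz": 20,"rx": 0,"ry": 0,"rz": -0.1}
    - {"dx": 31,"dy": -122,"dz": 38,"rx": 0,"ry": 0,"rz": -0.15}
    - {"dx": 31,"dy": -122,"dz": 50,"rx": 0,"ry": 0,"rz": -0.15}
    - {"dx": 31,"dy": -122,"dz": 50,"rx": 0,"ry": 0,"rz": -0.15}

```text
t: 4.87
eef_pos: [399.6, -289.3, 295.8]
tcp_rot: [-3.141, -0.0, -3.1]
ft_force: [-0.1, 0.7, -1.5]
opening: 0.501
```

```bash
cat > v.py <<'E'
import sys
from h import *
a=cam('scene',sys.argv[1]+'_sc.png')['image'];b=cam('side',sys.argv[1]+'_si.png')['image']
o=np.hstack([cv2.resize(a[165:290,250:390],(400,357)),cv2.resize(b[130:270,205:345],(357,357))])
cv2.imwrite('pics/%s.png'%sys.argv[1],o[:,:,::-1])
E
python3 v.py p5; python3 g.py 400 -290 298 2.5
```

```text
t 4.97 pos [ 400.2 -288.4  297.7] F [ 0.2  0.7 -0.1] d [ 0.3 -1.6 -0.3] r [-0.02  0.01 -0.  ] op 0.5
```

View pics/p5.png

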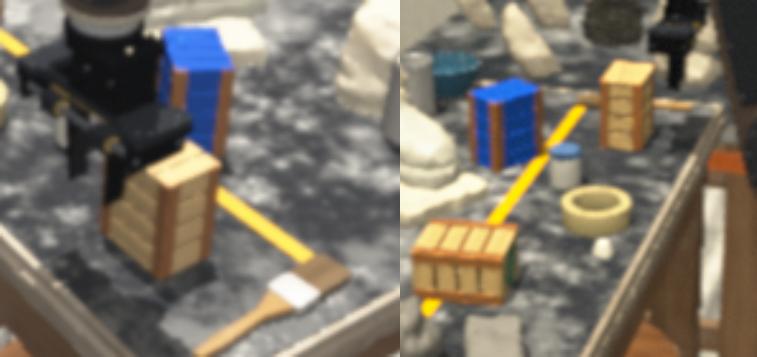

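>>> play_rows:
  increments:
    - {"dx": -15,"dy": -1.5,"dz": 0,"rx": 0,"ry": 0,"rz": 0}
    - {"dx": -28,"dy": -1.5,"dz": 0,"rx": 0,"ry": 0,"rz": 0}
    - {"dx": -35,"dy": -1.5,"dz": 0,"rx": 0,"ry": 0,"rz": 0}
    - {"dx": -41,"dy": -1.5,"dz": -2,"rx": 0,"ry": 0,"rz": 0}
    - {"dx": -47,"dy": -1.5,"dz": -5,"rx": 0,"ry": 0,"rz": 0}
    - {"dx": -53,"dy": -1.5,"dz": -9,"rx": 0,"ry": 0,"rz": 0}

```text
t: 5.47
eef_pos: [453.7, -287.1, 307.1]
tcp_rot: [-3.14, 0.001, -3.098]
ft_force: [-1.1, 0.6, -1.2]
opening: 0.503
```

```bash
python3 v.py p6; python3 g.py 400 -290 298 2.5
```

```text
t 5.57 pos [ 453.9 -287.4  307.5] F [-0.8  0.4  0. ] d [54.  -0.2  9.4] r [-0.03  0.02  0.  ] op 0.5
```

View pics/p6.png

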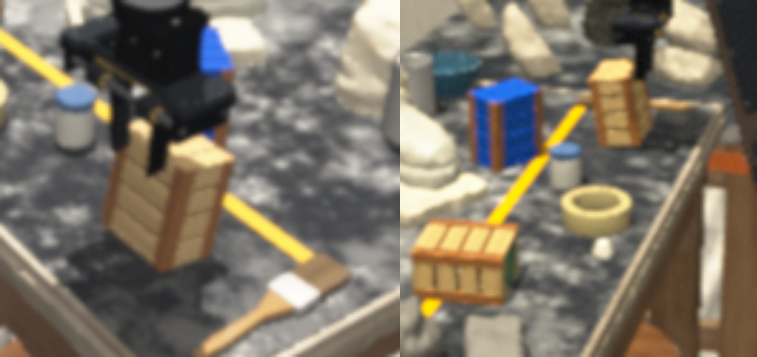

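Tipping is clean, so I'll continue as I did with A.

>>> play_rows:
  increments:
    - {"dx": -7,"dy": 0,"dz": -3,"rx": 0,"ry": 0,"rz": 0}
    - {"dx": -14,"dy": 0,"dz": -6,"rx": 0,"ry": 0,"rz": 0}
    - {"dx": -21,"dy": 0,"dz": -8,"rx": 0,"ry": 0,"rz": 0}
    - {"dx": -28,"dy": 0,"dz": -10,"rx": 0,"ry": 0,"rz": 0}
    - {"dx": -35,"dy": 0,"dz": -11,"rx": 0,"ry": 0,"rz": 0}
    - {"dx": -42,"dy": 0,"dz": -12,"rx": 0,"ry": 0,"rz": 0}
    - {"dx": -48,"dy": 0,"dz": -12,"rx": 0,"ry": 0,"rz": 0}
    - {"dx": -48,"dy": 0,"dz": -14,"rx": 0,"ry": 0,"rz": 0}

```text
t: 6.23
eef_pos: [502.9, -285.1, 321.3]
tcp_rot: [-3.139, 0.003, -3.097]
ft_force: [-0.2, 0.5, -0.5]
opening: 0.501
```

```bash
python3 v.py p7; python3 g.py 440 -170 345 5
```

```text
t 6.33 pos [ 502.  -285.1  321.6] F [ 0.7 -0.7  0.2] d [ 56.8 117.7 -23.8] r [-0.03  0.02 -0.41] op 0.5
```

View pics/p7.png

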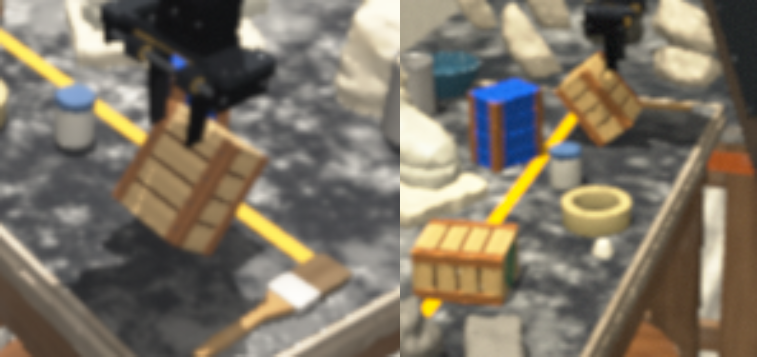

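>>> play_rows:
  increments:
    - {"dx": 2,"dy": 0,"dz": -8,"rx": 0,"ry": 0,"rz": 0}
    - {"dx": 8,"dy": 0,"dz": -16,"rx": 0,"ry": 0,"rz": 0}
    - {"dx": 18,"dy": 0,"dz": -22,"rx": 0,"ry": 0,"rz": 0}
    - {"dx": 30,"dy": 5,"dz": -24,"rx": 0,"ry": 0,"rz": 0}
    - {"dx": 42,"dy": 20,"dz": -24,"rx": 0,"ry": 0,"rz": 0}
    - {"dx": 50,"dy": 45,"dz": -24,"rx": 0,"ry": 0,"rz": 0}
    - {"dx": 55,"dy": 80,"dz": -24,"rx": 0,"ry": 0,"rz": -0.2}
    - {"dx": 57,"dy": 118,"dz": -24,"rx": 0,"ry": 0,"rz": -0.4}

```text
t: 7.0
eef_pos: [437.9, -169.3, 345.9]
tcp_rot: [-3.138, 0.003, -3.057]
ft_force: [1.0, 0.7, -0.0]
opening: 0.501
```

```bash
python3 v.py p8
python3 - <<'E'
import cv2,numpy as np
a=cv2.imread('pics/p8_sc.png');b=cv2.imread('pics/p8_si.png')
cv2.imwrite('pics/cA8.png',np.hstack([cv2.resize(a[130:205,180:280],(400,300),interpolation=2),cv2.resize(b[190:265,200:300],(400,300),interpolation=2)]))
E
python3 g.py 440 140 345 8.5
```

```text
t 7.1 pos [ 437.7 -166.3  346. ] F [-0.6 -0.6 -0.4] d [-29.6 304.9   0.5] r [-0.02  0.02 -0.56] op 0.5
```

View pics/p8.png

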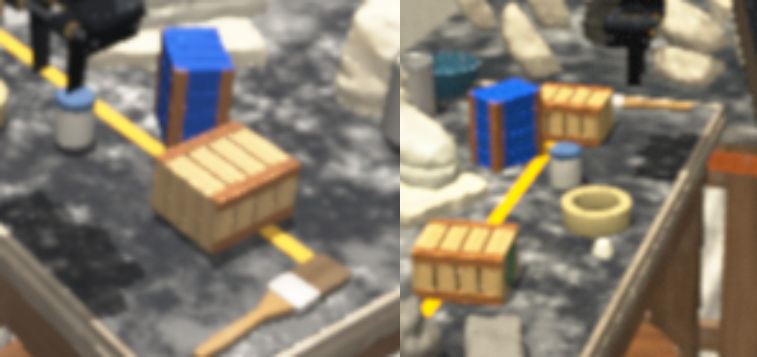

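View pics/cA8.png

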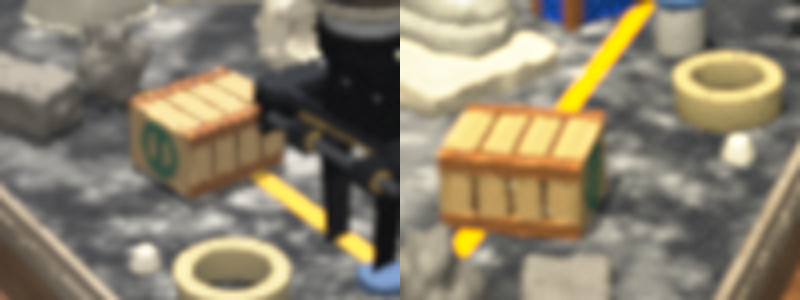

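Crate B is down with a bare underside, so it's the plain one. Now I'll measure A's underside.

Run:
```python
from h import *
c=cam('scene');s=cam('side')
f=lambda u,v:(180+u/4-.4,130+v/4-.4)
g=lambda u,v:(200+u/4-.4,190+v/4-.4)
print('sc und top l,r',[onz(c,*f(*p),70)[:2].round() for p in [(132,101),(188,138)]],'bot r',onz(c,*f(190,195),0)[:2].round(),'far bl',onz(c,*f(225,68),70)[:2].round())
print('si und top l,r',[onz(s,*g(*p),70)[:2].round() for p in [(187,163),(207,112)]],'bot l',onz(s,*g(185,237),0)[:2].round(),'far l', onz(s,*g(40,152),70)[:2].round(),onz(s,*g(40,225),0)[:2].round(), 'far r',onz(s,*g(73,103),70)[:2].round())
```

```text
sc und top l,r [array([497., 291.]), array([504., 195.])] bot r [511. 206.] far bl [613. 305.]
si und top l,r [array([487., 290.]), array([502., 199.])] bot l [491. 290.] far l [610. 307.] [614. 307.] far r [619. 216.]
```

```bash
python3 - <<'E'
from h import *
s=cam('side');c=cam('scene')
S=lambda u,v:(185+u/4.2-.4,150+v/4.2-.4)
for p,z in [((105,530),0),((58,450),40),((158,480),40),((95,405),86)]: print(p,onz(s,*S(*p),z)[:2].round())
for x,y in [(630,310),(740,325),(640,345),(740,260)]: print((x,y),np.round(proj(s,(x,y,0))),np.round(proj(c,(x,y,0))))
a=c['image'];b=s['image']
cv2.imwrite('pics/c9.png',np.hstack([cv2.resize(a[80:200,150:310],(400,300)),cv2.resize(b[170:310,130:300],(364,300))])[:,:,::-1])
E
python3 g.py 440 140 345 8
```

```text
(105, 530) [542. 471.]
(58, 450) [590. 440.]
(158, 480) [504. 457.]
(95, 405) [555. 445.]
(630, 310) [205. 246.] [239. 160.]
(740, 325) [173. 243.] [258. 153.]
(640, 345) [198. 250.] [236. 157.]
(740, 260) [182. 234.] [267. 158.]
t 7.3 pos [ 439.6 -170.4  345.7] F [0.1 0.8 0.3] d [-2.700e+01  3.093e+02 -3.000e-01] r [-0.04  0.03 -0.51] op 0.5
```

View pics/c9.png

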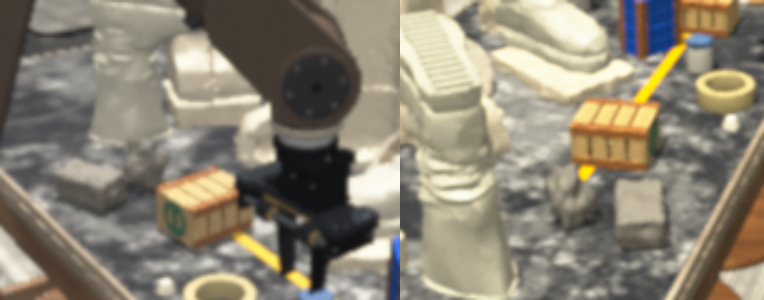

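Run:
```python
from h import *
s=cam('side');c=cam('scene')
for p in [(247,141),(265,148),(285,150),(215,138)]: print(p,onz(c,*p,0)[:2].round())
a=cv2.imread('pics/scene0.png')
for P in [(725,320,0),(735,225,0),(605,305,0),(614,208,0)]:
    u,v=proj(c,P); cv2.circle(a,(round(u),round(v)),1,(0,0,255),-1)
b=s['image'][:,:,::-1].copy()
for P in [(725,320,0),(735,225,0),(605,305,0),(614,208,0)]:
    u,v=proj(s,P); cv2.circle(b,(round(u),round(v)),1,(0,0,255),-1)
cv2.imwrite('pics/c10.png',np.hstack([cv2.resize(a[100:200,180:300],(400,333)),cv2.resize(b[170:290,130:270],(389,333))]))
```

```text
(247, 141) [764. 452.]
(265, 148) [791. 347.]
(285, 150) [854. 282.]
(215, 138) [656. 561.]
```

View pics/c10.png

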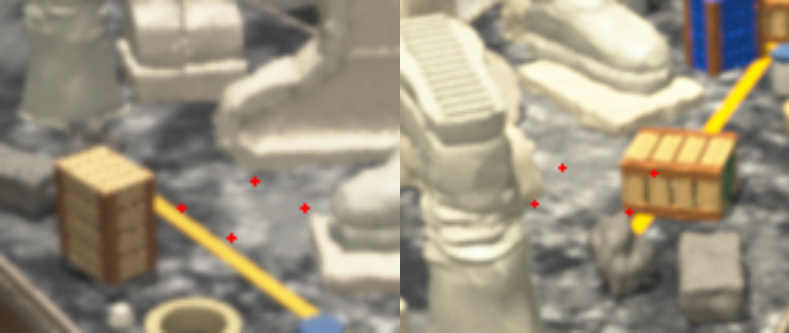

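>>> play_rows:
  increments:
    - {"dx": -3,"dy": 40,"dz": 0,"rx": 0,"ry": 0,"rz": 0}
    - {"dx": -6,"dy": 80,"dz": 0,"rx": 0,"ry": 0,"rz": -0.1}
    - {"dx": -10,"dy": 120,"dz": 0,"rx": 0,"ry": 0,"rz": -0.2}
    - {"dx": -14,"dy": 160,"dz": 0,"rx": 0,"ry": 0,"rz": -0.3}
    - {"dx": -17,"dy": 200,"dz": 0,"rx": 0,"ry": 0,"rz": -0.4}
    - {"dx": -21,"dy": 240,"dz": 0,"rx": 0,"ry": 0,"rz": -0.5}
    - {"dx": -25,"dy": 280,"dz": 0,"rx": 0,"ry": 0,"rz": -0.5}
    - {"dx": -27,"dy": 310,"dz": 0,"rx": 0,"ry": 0,"rz": -0.5}

```text
t: 8.07
eef_pos: [440.4, 142.5, 344.4]
tcp_rot: [-3.138, 0.003, -3.004]
ft_force: [0.2, 0.2, 0.3]
opening: 0.501
```

```bash
python3 g.py 450 239 220 7.5
```

```text
t 8.07 pos [440.4 142.5 344.4] F [0.2 0.2 0.3] d [-22.4  94.7 124.1] r [-0.03  0.03  0.06] op 0.5
```

>>> play_rows:
  increments:
    - {"dx": -8,"dy": 35,"dz": 0,"rx": 0,"ry": 0,"rz": 0}
    - {"dx": -15,"dy": 70,"dz": 15,"rx": 0,"ry": 0,"rz": 0}
    - {"dx": -22,"dy": 94,"dz": 40,"rx": 0,"ry": 0,"rz": 0.06}
    - {"dx": -22,"dy": 94,"dz": 70,"rx": 0,"ry": 0,"rz": 0.06}
    - {"dx": -22,"dy": 94,"dz": 100,"rx": 0,"ry": 0,"rz": 0.06}
    - {"dx": -22,"dy": 94,"dz": 118,"rx": 0,"ry": 0,"rz": 0.06}
    - {"dx": -22,"dy": 94.7,"dz": 124,"rx": 0,"ry": 0,"rz": 0.06}
    - {"dx": -22,"dy": 94.7,"dz": 124,"rx": 0,"ry": 0,"rz": 0.06}

```text
t: 8.73
eef_pos: [450.0, 238.6, 218.9]
tcp_rot: [-3.138, 0.0, -3.012]
ft_force: [0.3, 0.3, 1.1]
opening: 0.496
```

```bash
python3 g.py 450 239 220 7.5
python3 - <<'E'
from h import *
a=cam('scene')['image'];b=cam('side')['image']
cv2.imwrite('pics/p11.png',np.hstack([cv2.resize(a[110:210,165:285],(400,333)),cv2.resize(b[170:290,170:310],(389,333))])[:,:,::-1])
E
```

```text
t 8.73 pos [450.  238.6 218.9] F [0.3 0.3 1.1] d [-0.   0.4 -1.1] r [-0.04  0.   -0.01] op 0.5
```

View pics/p11.png

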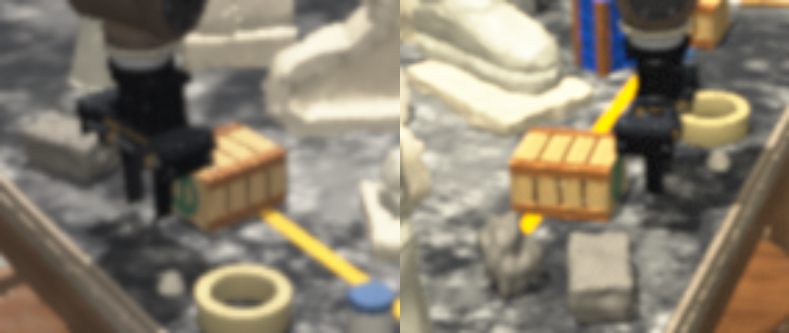

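>>> play_rows:
  increments:
    - {"dx": -18,"dy": 0,"dz": 0,"rx": 0,"ry": 0,"rz": 0}
    - {"dx": -32,"dy": 0,"dz": 0,"rx": 0,"ry": 0,"rz": 0}
    - {"dx": -38,"dy": 0,"dz": 0,"rx": 0,"ry": 0,"rz": 0}
    - {"dx": -44,"dy": 0,"dz": 0,"rx": 0,"ry": 0,"rz": 0}
    - {"dx": -51,"dy": 0,"dz": 0,"rx": 0,"ry": 0,"rz": 0}
    - {"dx": -59,"dy": 0,"dz": 0,"rx": 0,"ry": 0,"rz": 0}
    - {"dx": -67,"dy": 0,"dz": 0,"rx": 0,"ry": 0,"rz": 0}
    - {"dx": -75,"dy": 0,"dz": 0,"rx": 0,"ry": 0,"rz": 0}

```text
t: 9.5
eef_pos: [524.2, 248.3, 222.0]
tcp_rot: [-3.138, 0.002, -3.011]
ft_force: [-5.9, -1.1, 4.6]
opening: 0.502
```

>>> play_rows:
  increments:
    - {"dx": -8,"dy": 0,"dz": 0,"rx": 0,"ry": 0,"rz": 0}
    - {"dx": -16,"dy": 0,"dz": 0,"rx": 0,"ry": 0,"rz": 0}
    - {"dx": -24,"dy": 0,"dz": 0,"rx": 0,"ry": 0,"rz": 0}
    - {"dx": -32,"dy": 0,"dz": 0,"rx": 0,"ry": 0,"rz": 0}
    - {"dx": -40,"dy": 0,"dz": 0,"rx": 0,"ry": 0,"rz": 0}
    - {"dx": -48,"dy": 0,"dz": 0,"rx": 0,"ry": 0,"rz": 0}
    - {"dx": -54,"dy": 0,"dz": 0,"rx": 0,"ry": 0,"rz": 0}

```text
t: 10.08
eef_pos: [578.2, 255.3, 222.6]
tcp_rot: [-3.138, 0.002, -3.012]
ft_force: [-7.7, -1.3, 5.8]
opening: 0.501
```

```bash
python3 g.py 605 259 220 7.5
python3 - <<'E'
from h import *
a=cam('scene')['image'];b=cam('side')['image']
cv2.imwrite('pics/p12.png',np.hstack([cv2.resize(a[110:210,165:285],(400,333)),cv2.resize(b[170:290,170:310],(389,333))])[:,:,::-1])
E
```

```text
t 10.08 pos [578.2 255.3 222.6] F [-7.7 -1.3  5.8] d [-27.    0.2   2.6] r [-0.03  0.01 -0.01] op 0.5
```

View pics/p12.png

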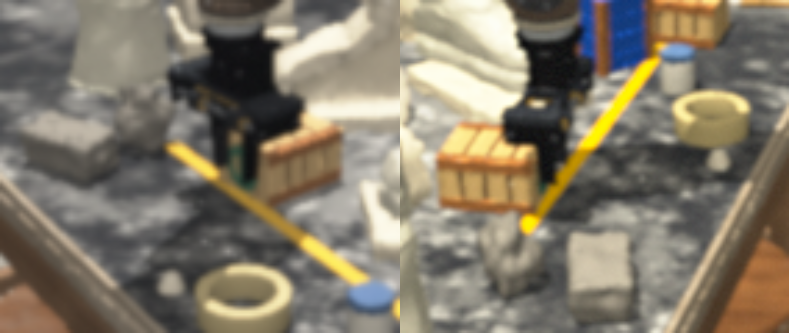

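>>> play_rows:
  increments:
    - {"dx": -7,"dy": 0,"dz": 0,"rx": 0,"ry": 0,"rz": 0}
    - {"dx": -14,"dy": 0,"dz": 0,"rx": 0,"ry": 0,"rz": 0}
    - {"dx": -20,"dy": 0,"dz": 0,"rx": 0,"ry": 0,"rz": 0}
    - {"dx": -25,"dy": 0,"dz": 0,"rx": 0,"ry": 0,"rz": 0}
    - {"dx": -28,"dy": 0,"dz": 0,"rx": 0,"ry": 0,"rz": 0}
    - {"dx": -28,"dy": 0,"dz": 0,"rx": 0,"ry": 0,"rz": 0}

```text
t: 10.68
eef_pos: [607.0, 259.0, 222.5]
tcp_rot: [-3.139, 0.005, -3.012]
ft_force: [-0.1, -0.8, 0.6]
opening: 0.5
```

>>> play_rows:
  increments:
    - {"dx": 10,"dy": 0,"dz": 0,"rx": 0,"ry": 0,"rz": 0}
    - {"dx": 30,"dy": 0,"dz": 0,"rx": 0,"ry": 0,"rz": 0}
    - {"dx": 55,"dy": 0,"dz": -10,"rx": 0,"ry": 0,"rz": 0}
    - {"dx": 80,"dy": 0,"dz": -40,"rx": 0,"ry": 0,"rz": 0}
    - {"dx": 100,"dy": 0,"dz": -75,"rx": 0,"ry": 0,"rz": 0}
    - {"dx": 120,"dy": 0,"dz": -110,"rx": 0,"ry": 0,"rz": 0}
    - {"dx": 130,"dy": 0,"dz": -145,"rx": 0,"ry": 0,"rz": 0}
    - {"dx": 140,"dy": 0,"dz": -170,"rx": 0,"ry": 0,"rz": 0}

```text
t: 11.35
eef_pos: [466.5, 241.2, 395.1]
tcp_rot: [-3.14, 0.009, -3.012]
ft_force: [-0.2, 0.2, 0.4]
opening: 0.503
```

Run:
```python
from h import *
a=cam('scene','f_sc.png')['image'];b=cam('side','f_si.png')['image']
cv2.imwrite('pics/p13.png',np.hstack([cv2.resize(a[110:210,180:300],(400,333),interpolation=2),cv2.resize(b[170:290,150:290],(389,333),interpolation=2)])[:,:,::-1])
print(env.state()['ft_force'],env.state()['eef_pos'])
```

```text
[ 0.13834746  0.05998759 -0.95934455] [466.45847188 241.3246509  396.22024537]
```

View pics/p13.png

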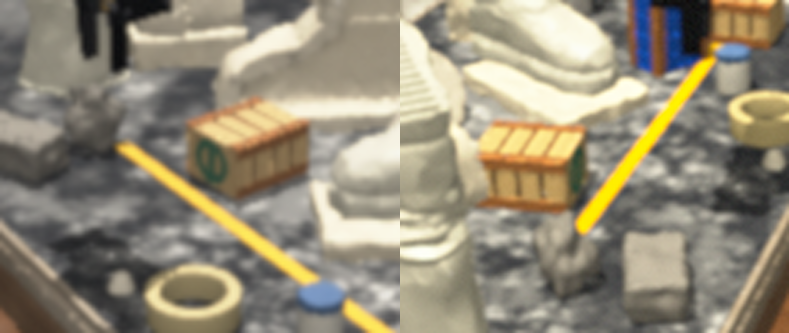

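```bash
python3 - <<'E'
from h import *
c=cam('scene');s=cam('side')
f=lambda u,v:(180+u/3.333-.4,110+v/3.333-.4)
g=lambda u,v:(150+u/2.779-.4,170+v/2.775-.4)
print('und bot',[onz(c,*f(*p),0)[:2].round() for p in [(190,176),(233,196)]],'top',[onz(c,*f(*p),70)[:2].round() for p in [(188,120),(231,146)]],'side bot l',onz(s,*g(170,210),0)[:2].round())
print('line',[onz(c,*f(*p),0)[:2].round() for p in [(124,148),(200,204),(300,278)]],[onz(s,*g(*p),0)[:2].round() for p in [(184,228),(250,140),(310,60)]])
E
python3 v.py p14
```

```text
und bot [array([612., 299.]), array([629., 226.])] top [array([619., 313.]), array([624., 224.])] side bot l [612. 302.]
line [array([581., 411.]), array([584., 231.]), array([587.,  28.])] [array([579., 336.]), array([585., 101.]), array([ 591., -174.])]
```

View pics/p14.png

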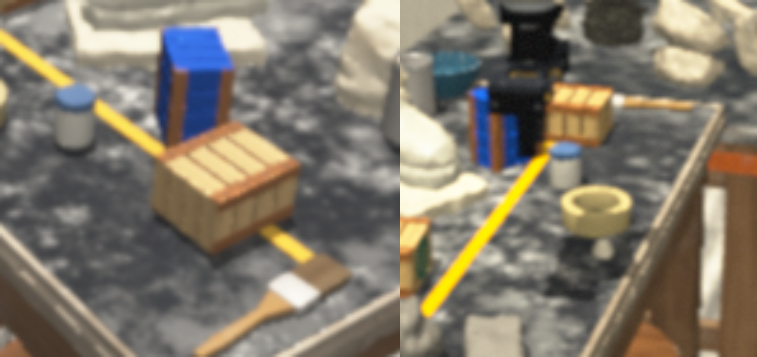

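The stamped crate's underside is at x≈612–629 and the line at about 584. The plain crate's underside is still at about 517, in front of the line. The arm is clear, so I'll hand in the job.

```bash
python3 -c "
from h import *
print(env.job_done())"
```

```text
the job is handed in; nothing more can be done
None
```

Both crates are on their backs, and the stamped one is wholly past the yellow line. I handed the job in at about 11.5 s; no verdict is reported.

- **What I did:** I tipped the left crate, then the right one, by pushing with half-open fingers just below the top edge and rising with the face. The left crate turned out to have the green stamp and the right one a bare underside. I then pushed the stamped crate about 120 mm ahead and backed the arm away.
- **Stamped crate:** its underside is at x ≈ 612–629 mm, against a line middle of about 584 mm, so it clears by roughly 28 mm or more.
- **Plain crate:** it lies flat with its underside at about x = 517 mm (the back edge measured before tipping), well short of the line. It lies across the strip, but its underside has not passed it.
- **Other things on the table:** the tape roll, jar, clay pieces, brush and plaster cone look unmoved in the pictures. I did not re-measure their positions.
- **Forces and contact:** the largest force I read was about 10 N, and the arm touches nothing at the end.
- **Disagreements:** the two cameras differed by up to about 10 mm, within the margin left. One move call was refused at the start because the rows left out zero fields; nothing moved.

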